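# Fit the filter plate in the bench extractor

## Robot

A 6-joint arm with a two-finger parallel gripper is mounted at the origin on a cart in front of the work surface, level with it; the furniture and walls round the work are solid. World frame = base frame: x ahead of the robot, y to its left, z up, the work surface at z = 0. Lengths are in m, angles in rad, forces in N, time in s.
With the tool pointing down it reaches from about 0.275 to 0.85 m from the base axis. Payload 19 kg.
Tool frame: the origin (TCP) lies midway between the tips of the shut fingers; the grasp point (between the pads) lies pinch_z behind it (pinch_z is the distance from the TCP to the grasp point, in m); z points along the fingers, y is the line along which they close (so a half turn about z gives the same grasp; the last joint's range is limited). The gripper opens to 85 mm and grips with 20 to 120 N. Pads are 22 mm wide; open, the fingers measure 114 mm over their backs; the gripper's body (76 mm by 85 mm) begins 54 mm behind the grasp point. The pads swing forward as they close: fully open they stand 13 mm farther back than shut.
Start: joints at [1.011, 0.15, 1.437, -0, 1.554, -0.134], TCP at [0.238, 0.524, 0.231] pointing down, gripper open.
Joint ranges: [-2.8, 2.8], [-0.68, 2.1], [0.12, 2.68], [-1.39, 4.53], [0.16, 2.79], [-2.81, 2.81]. Speed limits (rad/s): [1.89, 1.89, 2.22, 3.01, 3.01, 3.01].

## Interface

Orientations are given as a unit quaternion [w, x, y, z].
In Python, from rig import * gives the robot as it stands.
- The arm moves only by the shell command python3 -m jog 'ROWS' [OPENING]. ROWS is JSON, a list of rows, each an object of numbers: "dx", "dy", "dz": the shift along the tool's x, y, z scaled (see below); "rx", "ry", "rz": the turn, a rotation vector about the tool's x, y, z scaled (see below). In form: [{"dx": .., "dy": .., "dz": .., "rx": .., "ry": .., "rz": ..}, ...]. A call has 1 to 12 rows; each row is the pose to reach, as a shift and turn from the pose commanded when the call began, along the tool's axes at that moment, turning the shorter way round; what a row does not reach only later rows make up. The controller multiplies each number of a shift by 200 mm and each number of a turn by pi rad. A row lasts 1/8 s, in which the tool goes at most 62.5 mm and 10.7 degrees, less where a joint would pass 70% of its speed; a pose out of reach is approached as far as the arm can. A call with a number of a shift or a turn outside -1 to 1 is refused whole. A call with a gripper value outside its range is refused whole. OPENING is the opening in per cent of the stroke, from 0 (shut) to 100 (fully open), set as the call begins (- or left out, the last holds). The fingers move at their own pace and stop on an object; the grip force is fixed at half the most. Time passes only in rows, so rows that repeat a pose let the fingers close. It gives the time, the measured TCP pose, the force, the opening and the grip force at its end, in the units of the state.
- state(): the state, without advancing time (a new reading comes with each control period).
- grab_frame(name): name is "scene" or "top" or "wrist"; returns a dict with "image" (400x640x3 uint8, red, green, blue), "mtx" (3x3 intrinsics, pixels), "rvec" (rotation vector, rad) and "tvec" (3), from world to camera coordinates, as OpenCV has them; the wrist camera has in their place "tool_from_camera" (4x4, takes a point from camera to tool coordinates, whose origin is the TCP and whose axes are the flange's). Camera axes: x right, y down, z forward; pixel columns grow to the right and rows downward; lengths in m; the calibration is good to about 2 mm. A picture is of the moment at which its call begins: read the wrist's pose just before it. There is no depth.
- job_done(): hands the job in; it is judged then, once.
Trained networks look in the newest picture that a camera, given by its name, has taken for a name from the list of things; names that differ only in an ending like _2 or _b are one class to them, and where a whole thing is asked for, a point or a joint stands for the part that bears it (a point fixed in the world has none). Each returns a list of dicts, best first, with "score" (0 to 1); they miss things now and then, are a little off and sometimes report something else, mostly with a low value. They report only what shows in the picture. A call takes as long as a camera call.
- boxes_of(camera, query): "at" ([column, row] as shares, 0 to 1, of the picture: columns of its width, rows of its height, amid what is visible of it).
The state is a dict: "time_s": time; "joint_pos": joint angles; "joint_velocities": joint speeds; "joint_efforts": joint torques, N m; "eef_pos": TCP position; "tcp_rot": TCP orientation; "wrist_force": force on the tool from outside, world axes, zero at the start; "moment": the same for the moment, N m; "opening": opening from 0.0 (shut) to 1.0 (fully open); "grip_force": force on a finger pad.
Only numpy, scipy, OpenCV 4.12 (cv2) and the standard library are available. Lean on these libraries where they do the work, as an engineer would, in place of code of your own. Each camera call takes 0.05 s, during which the arm holds its last target. There are 200 camera calls.

## Task

Fit the loose filter plate into the sloping extractor on the bench: draw the red catch back clear of the seat, tilt the plate to hook its dark steel edge under the fixed lip at the low side, then gently lower the other edge until the plate lies flat in its seat, without letting it drop. Then slide the catch home over the plate and let go, leaving the bottles and the other things on the table where they are.

Things in the scene. Friction and masses are not known exactly. Their poses are not given: they have to be found in the camera images.
- seat: Sloping seat of the extractor: a pocket for the plate, 125 mm (x) by 148 mm (y), side rails 8 mm high. Origin: centre of the seat floor. z is square to the floor, which slopes 20 degrees; x points uphill, away from the low side, which faces roughly to the robot; y across. A frame fixed to the extractor. In this frame the pocket spans x -62.5 to 62.5, y -74 to 74, from floor z 0 (mm).
- extractor: Light grey wedge-shaped housing, fixed to the table, 188 mm deep, 172 mm wide, 35 mm high at its low side and 105 mm high behind; its place and yaw vary. Origin: centre of its underside, z up. The seat is on its sloping top; the sloping deck runs from x -74 to 126 mm in the seat frame.
- lip (a point): Middle of the free edge of the fixed lip at the low side, at its underside: x -48.5, y 0, z 12 mm in the seat frame, axes as the seat's. The lip is 4 mm thick and 160 mm wide, and reaches 14 mm over the pocket from the low wall, whose inner face is at x -62.5 mm. The gap under the lip is 12 mm.
- far_wall (a point): Top of the wall at the uphill side of the pocket: x 65.5, y 0, z 22 mm in the seat frame, axes as the seat's. The wall is 6 mm thick (x 62.5 to 68.5) and 22 mm high, y -80 to 80, with a gap at y -22 to 22 for the catch. The plate's plain edge must pass over it.
- catch (a joint): Sliding catch at the uphill side. 0 m: fully home, its 36 mm wide steel tongue reaches 14 mm into the pocket (tip x 48.5, z 9.3 to 14.3 mm in the seat frame). Grows as it is drawn uphill (+x of the seat) to its stop at 0.026; clear of the pocket from 0.014. It rubs with about 2.5 N and stays where it is left. It begins home or up to 6 mm off.
- catch_tab (a point): The catch's upright red tab, 12 mm thick along the slide direction, 24 mm wide across, standing square to the slope from z 13 to 54 mm in the seat frame. The point is on its centre line 10 mm below its top; at joint value 0 it lies at x 92, y 0, z 44 mm in the seat frame. Axes as the seat's.
- filter_plate: Loose filter plate, lies flat on the table at first: white, 120 mm (x) by 140 mm (y) by 6 mm, about 0.16 kg, a dark steel strip 13 mm wide along its -x edge, dark slots on its top and a blue grip rib across its middle. Origin: centre of its underside, z square to the plate. It starts with the steel edge roughly towards the robot. Fitted, its axes are those of the seat.
- plate_grip (a point): Grip point on the plate's blue rib: rib 12 mm thick (along the plate's x), 70 mm long (along its y), top 47 mm above the plate's underside. The point is on the rib's centre, 30 mm above the underside. Axes as the plate's.
- steel_edge (a point): Middle of the plate's steel edge, half-way up its thickness: x -60, y 0, z 3 mm from the plate's origin. Axes as the plate's.
- dropper_bottle: White dropper bottle, 36 mm across, 106 mm high, stands at the back; origin under its centre. Bystander.
- amber_bottle: Small amber bottle with black cap, 29 mm across, 61 mm high, at the back; origin under its centre. Bystander.
- specimen_pot: Pot with red lid, 49 mm across, 58 mm high, at the back right; origin under its centre. Bystander.
- eraser: Eraser in a blue sleeve, 20 by 45 by 12 mm, lies to the left by the microscope; origin under its centre. Bystander.
- card_tube: White card tube lying down, 96 mm long, 37 mm across, at the left front; origin under its centre. Bystander.

How it is judged:
On the way, in this order (a step that is already met when the one before it is completed fails the run):
1. the catch is drawn back clear of the pocket (value of joint catch above 0.014 m), for 0.1 s.
2. the plate's steel edge is under the lip while its other edge is still raised (x of steel_edge in the frame of seat below -0.052 m and z of steel_edge in the frame of seat between 0 and 0.012 m and y of steel_edge in the frame of seat between -0.02 and 0.02 m and angle between the z axis of filter_plate and the z axis of seat, either way round above 0.1 rad and value of joint catch above 0.012 m), for 0.1 s.
3. the plate lies flat in its seat, steel edge under the lip, the catch still drawn back (x of steel_edge in the frame of seat below -0.052 m and z of steel_edge in the frame of seat between 0 and 0.012 m and y of steel_edge in the frame of seat between -0.02 and 0.02 m and angle between the z axis of filter_plate and the z axis of seat, either way round below 0.04 rad and z of plate_grip in the frame of seat between 0.026 and 0.033 m and x of plate_grip in the frame of seat between -0.006 and 0.006 m and value of joint catch above 0.012 m), for 0.2 s.
At the end, for the whole second after the job is handed in: The plate lies at rest flat in the seat (within 0.04 rad and 4 mm of the floor), its steel edge at least 3.5 mm under the lip, and the catch is home over it to within 4 mm (x of steel_edge in the frame of seat below -0.052 m and z of steel_edge in the frame of seat between 0 and 0.012 m and y of steel_edge in the frame of seat between -0.02 and 0.02 m and angle between the z axis of filter_plate and the z axis of seat, either way round below 0.04 rad and z of plate_grip in the frame of seat between 0.026 and 0.033 m and x of plate_grip in the frame of seat between -0.006 and 0.006 m and value of joint catch below 0.004 m and linear speed of filter_plate below 0.02 m/s); the robot touches nothing.
It fails at once if a bystander is moved more than 30 mm (distance of any of dropper_bottle, amber_bottle, specimen_pot, eraser, card_tube from where it was at the start of the episode above 0.03 m).
It fails at once if a bottle or the pot is tipped over (angle between any of dropper_bottle, amber_bottle, specimen_pot's own z axis and vertical above 0.5 rad).
It fails at once if the plate is dropped or thrown (moves faster than 0.35 m/s out of the fingers) (linear speed of filter_plate above 0.35 m/s and contact force between the fingers and filter_plate below 0.05 N).
It also fails if it takes over 58 s, if anything falls off the work surface, if the arm or the gripper's body presses on something with over 40 N, if the wrist force passes 120 N, or if a joint passes its speed limit or range.

## Working session

There is one attempt and no reset: what is moved stays moved. The work goes in short steps, Python scripts to look and compute and a shell command to move; the robot and the scene stay as the last step left them, time stands still between calls to the robot, and variables do not carry over. Pictures are saved under pics/ and viewed, at most 10 in all, crops included, and the job is handed in when it is done.

```bash
ls; mkdir -p pics
python3 - <<'E'
from rig import *
import cv2,numpy as np
s=state();print(s)
for c in("scene","top"):
    f=grab_frame(c);cv2.imwrite(f"pics/{c}0.png",f["image"][:,:,::-1]);np.savez(f"{c}.npz",**f)
    print(c,f["mtx"].tolist(),np.ravel(f["rvec"]),np.ravel(f["tvec"]))
    for q in("extractor","seat","lip","far_wall","catch_tab","filter_plate","plate_grip","steel_edge","catch"):
        print(q,[(np.round(np.array(b["at"])*[640,400],1).tolist(),round(b["score"],2)) for b in boxes_of(c,q)[:2]])
E
```

```text
pics
{'time_s': 0.0, 'joint_pos': array([ 1.01101469e+00,  1.50980017e-01,  1.43801222e+00, -6.17646859e-06,
        1.55379810e+00, -1.33998393e-01]), 'joint_velocities': array([ 0.00161929,  0.00024351, -0.00026973, -0.00046622,  0.00091367,
       -0.00143473]), 'joint_efforts': array([ 6.88595719e-04, -7.13044167e+01, -5.70887947e+01, -1.70242947e-04,
        8.54873273e-03,  2.24934951e-05]), 'eef_pos': array([0.2373848 , 0.52344709, 0.23068823]), 'tcp_rot': array([-2.00688394e-04,  2.11287029e-01,  9.77423876e-01, -5.64224486e-04]), 'wrist_force': array([0.16102032, 0.06185215, 0.54512794]), 'moment': array([-0.04116019, -0.03435783,  0.01738795]), 'grip_force': 0.0, 'opening': 1.001091134922121}
scene [[458.09941045719313, 0.0, 310.8412570998227], [0.0, 458.09941045719313, 191.37498690057618], [0.0, 0.0, 1.0]] [ 2.09223121 -0.63516785  0.33393823] [-0.45653206  0.29410865  1.04024154]
extractor [([319.2, 257.9], 0.75)]
seat [([317.2, 255.9], 0.88), ([265.7, 223.8], 0.72)]
lip [([317.2, 252.4], 0.84)]
far_wall [([317.9, 251.7], 0.74), ([234.2, 199.3], 0.24)]
catch_tab [([337.7, 236.4], 0.78)]
filter_plate [([269.7, 221.5], 0.94)]
plate_grip [([267.8, 223.7], 0.85)]
steel_edge [([270.3, 221.8], 0.89), ([318.4, 256.9], 0.59)]
catch [([334.7, 232.3], 0.52)]
top [[412.9666483169968, 0.0, 319.993498571007], [0.0, 412.9666483169968, 199.7066030848107], [0.0, 0.0, 1.0]] [ 2.13023503 -2.13131673  0.23020029] [0.0216059  0.58020545 1.11105268]
extractor [([377.9, 229.5], 0.8), ([215.0, 270.5], 0.24)]
seat [([374.0, 232.3], 0.8)]
lip [([374.4, 232.0], 0.69)]
far_wall [([375.8, 233.4], 0.8)]
catch_tab [([380.6, 213.4], 0.5)]
filter_plate [([286.7, 237.9], 0.92), ([382.8, 211.9], 0.47)]
plate_grip [([288.0, 239.7], 0.91)]
steel_edge [([288.3, 237.5], 0.92)]
catch [([383.1, 212.5], 0.62)]
```

Run:
```python
import cv2,numpy as np
t=cv2.imread("pics/top0.png");s=cv2.imread("pics/scene0.png")
cv2.imwrite("pics/a.png",cv2.resize(t[160:310,230:430],None,fx=4,fy=4,interpolation=2))
cv2.imwrite("pics/b.png",cv2.resize(s[140:340,200:440],None,fx=3,fy=3,interpolation=2))
```

```text
(no output)
```

View pics/a.png

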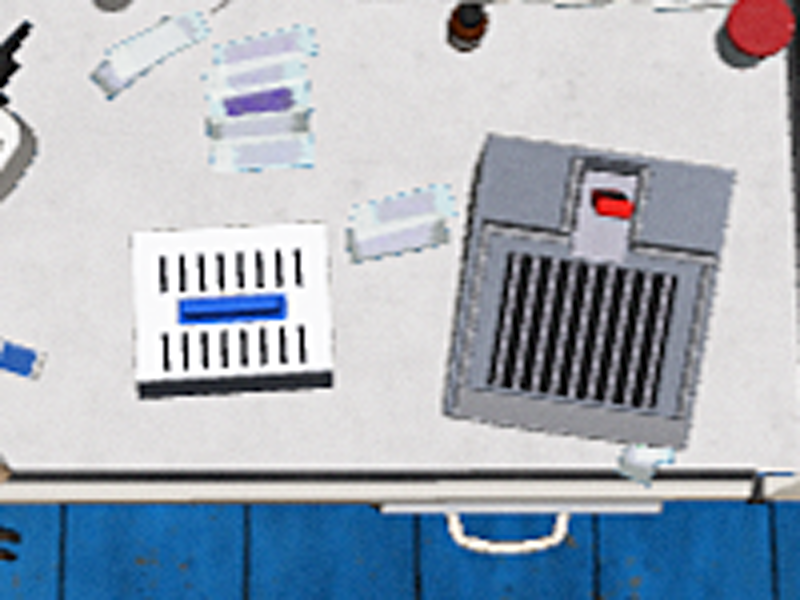

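View pics/b.png

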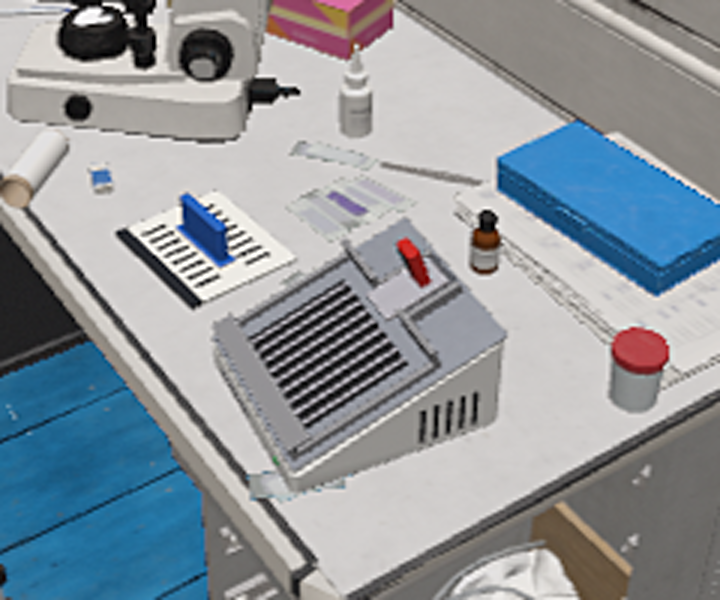

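View pics/scene0.png

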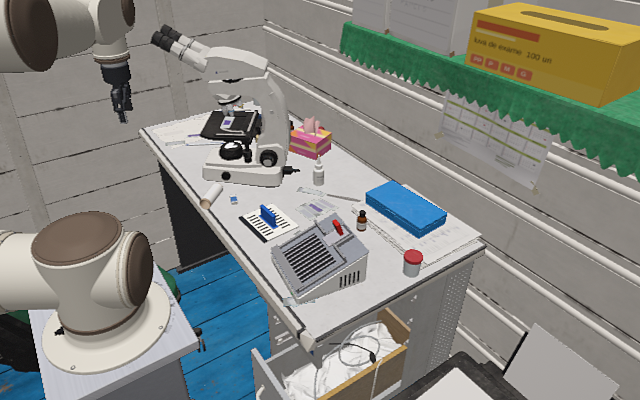

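The top crop shows the plate at left (bottom corners at crop px 132,233 / 327,225 / 332,380 / 140,396), with its steel strip towards the robot. The extractor is at right, with the red tab at about (612,203). The scene crop agrees with this.

```bash
cat > h.py <<'E'
import numpy as np,cv2
from scipy.spatial.transform import Rotation as Ro
from scipy.optimize import least_squares
C20=np.deg2rad(20)
def T(R,p):
    M=np.eye(4);M[:3,:3]=R;M[:3,3]=p;return M
def seatT(x,y,yaw,dz=0):  # x,y = extractor origin
    E=T(Ro.from_euler('z',yaw).as_matrix(),[x,y,dz])
    return E@T(Ro.from_euler('y',-C20).as_matrix(),[-.094+.074*np.cos(C20),0,.035+.074*np.sin(C20)])
def plateT(x,y,yaw): return T(Ro.from_euler('z',yaw).as_matrix(),[x,y,0])
def ap(M,P): return (np.atleast_2d(P)@M[:3,:3].T)+M[:3,3]
def proj(f,P): return cv2.projectPoints(np.float64(P),f['rvec'],f['tvec'],f['mtx'],None)[0][:,0]
def Rq(q): return Ro.from_quat(np.r_[q[1:],q[0]]).as_matrix()
def tool(s): return T(Rq(s['tcp_rot']),s['eef_pos'])
def rows(s,G):  # numbers to go from the state's pose to G
    D=np.linalg.inv(tool(s))@G
    print('d',np.round(D[:3,3]/.2,4),'r',np.round(Ro.from_matrix(D[:3,:3]).as_rotvec()/np.pi,4))
def down(F,p,pitch=0):  # tool in frame F at p(m): tool y=+x of F, tool z=-z of F ; pitch raises F's +x side
    R=Ro.from_euler('y',-pitch).as_matrix()@np.array([[0,1,0],[1,0,0],[0,0,-1.]])
    return F@T(R,p)
E
python3 - <<'E'
from h import *
import rig
print([n for n in dir(rig) if n[0]!='_'], getattr(rig,'pinch_z',None))
t=dict(np.load('top.npz'));s=dict(np.load('scene.npz'))
ta=lambda L:np.array(L,float)/4+[230,160]
sb=lambda L:np.array(L,float)/3+[200,140]
c=[[.06,.07,0],[.06,-.07,0],[-.06,-.07,0],[-.06,.07,0]]
tp=ta([[132,233],[327,225],[332,382],[140,398]]);sp=sb([[213,190],[298,258],[198,306],[118,232]])
f=lambda v:np.r_[proj(t,ap(plateT(*v),c))-tp,proj(s,ap(plateT(*v),c))-sp].ravel()
r=least_squares(f,[.45,.1,0]);print('plate',r.x,np.round(r.fun.reshape(-1,2),1).tolist())
np.save('plate.npy',r.x)
te=ta([[488,135],[735,170]]);se=sb([[403,218],[507,328],[497,425],[295,490]])
et=[[.126,.086,0],[.126,-.086,0]]
b=np.array([[.094,-.086,0],[-.094,-.086,0]])
def g(v):
    S=seatT(*v[:3]);E=T(Ro.from_euler('z',v[2]).as_matrix(),[v[0],v[1],0])
    tab=ap(S,[[.092+v[3],0,.033]])
    return np.r_[proj(t,ap(S,et))-te,proj(s,np.r_[ap(S,et),ap(E,b)])-se,
      proj(t,tab)-[[381,212]],proj(s,tab)-[[337.7,228]]].ravel()
r=least_squares(g,[.45,-.15,0,0],x_scale=[.1,.1,.1,.01],loss='soft_l1');print('ext',r.x,np.round(r.fun.reshape(-1,2),1).tolist())
np.save('ext.npy',r.x)
S=seatT(*r.x[:3]);st=rig.state();print(S[:3,3],ap(S,[[.1,0,.1]]))
p=getattr(rig,'pinch_z',.0)
rows(st,down(S,[.02,0,.25]))
E
```

```text
['PlanningError', 'boxes_of', 'grab_frame', 'job_done', 'pinch_z', 'state'] 0.0187
plate [0.47957636 0.11453387 0.07286539] [[-0.6, 0.4], [-1.6, -1.0], [0.1, 0.8], [-0.5, 0.4], [2.0, 0.6], [0.8, 0.2], [-0.7, 1.0], [-0.0, 1.2]]
ext [ 0.48180338 -0.13123774 -0.14295872  0.00273509] [[-1.9, 0.2], [-1.0, 0.4], [1.0, -1.4], [0.6, 1.1], [1.0, 0.2], [-0.6, 3.7], [0.0, -0.2], [-0.3, -0.2]]
[ 0.45759019 -0.12775248  0.06030949] [[ 0.51674773 -0.13626765  0.18848077]]
d [-2.027  -2.6047 -0.3538] r [-0.0953 -0.0715  0.4056]
```

```bash
R='{"dx":-1,"dy":-1,"dz":-0.2,"rz":0.25}'; python3 -m jog '[{"dx":-1,"dy":-1,"dz":-0.2,"rz":0.25},{"dx":-1,"dy":-1,"dz":-0.2,"rz":0.25},{"dx":-1,"dy":-1,"dz":-0.2,"rz":0.25},{"dx":-1,"dy":-1,"dz":-0.2,"rz":0.25},{"dx":-1,"dy":-1,"dz":-0.2,"rz":0.25}]' 60
python3 - <<'E'
from h import *
import rig
S=seatT(*np.load('ext.npy')[:3]);rows(rig.state(),down(S,[.02,0,.25]))
E
```

```text
d [-2.027  -2.6047 -0.3538] r [-0.0953 -0.0715  0.4056]$[0]: bad value
```

```bash
python3 -m jog '[{"dx":-0.99,"dy":-0.99,"dz":-0.2,"rx":0.0,"ry":0.0,"rz":0.25},{"dx":-0.99,"dy":-0.99,"dz":-0.2,"rx":0.0,"ry":0.0,"rz":0.25},{"dx":-0.99,"dy":-0.99,"dz":-0.2,"rx":0.0,"ry":0.0,"rz":0.25},{"dx":-0.99,"dy":-0.99,"dz":-0.2,"rx":0.0,"ry":0.0,"rz":0.25},{"dx":-0.99,"dy":-0.99,"dz":-0.2,"rx":0.0,"ry":0.0,"rz":0.25}]' 60
python3 - <<'E'
from h import *
import rig
S=seatT(*np.load('ext.npy')[:3]);rows(rig.state(),down(S,[.02,0,.25]))
E
```

```text
time_s: 1.62
eef_pos: [0.3366, 0.2593, 0.272]
tcp_rot: [0.0, 0.571, 0.821, 0.0]
wrist_force: [0.4, 1.0, -0.8]
opening: 0.601
grip_force: 0.0
d [-1.8657 -0.3969 -0.1503] r [-0.1084 -0.0276  0.1566]
```

```bash
python3 -m jog '[{"dx":-0.93,"dy":-0.2,"dz":-0.1,"rx":0.0,"ry":0.0,"rz":0.15},{"dx":-0.93,"dy":-0.2,"dz":-0.1,"rx":0.0,"ry":0.0,"rz":0.15},{"dx":-0.93,"dy":-0.2,"dz":-0.1,"rx":0.0,"ry":0.0,"rz":0.15}]' 60
python3 - <<'E'
from h import *
import rig
S=seatT(*np.load('ext.npy')[:3]);rows(rig.state(),down(S,[.02,0,.25]))
E
```

```text
time_s: 2.0
eef_pos: [0.3632, 0.0765, 0.2912]
tcp_rot: [0.0, 0.746, 0.666, 0.0]
wrist_force: [1.9, -0.4, 0.6]
opening: 0.6
grip_force: 0.0
d [-0.9513  0.2517 -0.054 ] r [-0.1108 -0.0016  0.0092]
```

```bash
python3 -m jog '[{"dx":-0.95,"dy":0.25,"dz":-0.05,"rx":-0.11,"ry":0.0,"rz":0.01},{"dx":-0.95,"dy":0.25,"dz":-0.05,"rx":-0.11,"ry":0.0,"rz":0.01},{"dx":-0.95,"dy":0.25,"dz":-0.05,"rx":-0.11,"ry":0.0,"rz":0.01},{"dx":-0.95,"dy":0.25,"dz":-0.05,"rx":-0.11,"ry":0.0,"rz":0.01},{"dx":-0.95,"dy":0.25,"dz":-0.05,"rx":-0.11,"ry":0.0,"rz":0.01}]' 60
python3 - <<'E'
from h import *
import rig
s=rig.state();f=rig.grab_frame("wrist");cv2.imwrite("pics/w1.png",f["image"][:,:,::-1])
np.savez('w1.npz',Tw=tool(s),**f);print(f['mtx'].tolist(),np.round(f['tool_from_camera'],3).tolist())
S=seatT(*np.load('ext.npy')[:3])
M=np.linalg.inv(tool(s)@f['tool_from_camera'])@S
for n,P in dict(tab=[.0947,0,.054],bl=[.126,.086,0],br=[.126,-.086,0],lip=[-.0485,0,.016],pl=[.0625,.074,.022],pr=[.0625,-.074,.022]).items():
    q=f['mtx']@ap(M,[P])[0];print(n,np.round(q[:2]/q[2],1))
E
```

```text
time_s: 2.62
eef_pos: [0.392, -0.1185, 0.3007]
tcp_rot: [0.128, 0.746, 0.644, 0.114]
wrist_force: [0.2, 0.0, -0.3]
opening: 0.601
grip_force: 0.0
[[345.69735984193755, 0.0, 321.2161916825311], [0.0, 345.69735984193755, 201.31249699838708], [0.0, 0.0, 1.0]] [[-0.001, -0.956, -0.294, 0.075], [1.0, -0.001, 0.001, -0.001], [-0.001, -0.294, 0.956, -0.142], [0.0, 0.0, 0.0, 1.0]]
tab [397.9 174.5]
bl [421.4  84.9]
br [410.1 234. ]
lip [260.6 167.5]
pl [364.1  96.9]
pr [360.  231.8]
```

View pics/w1.png

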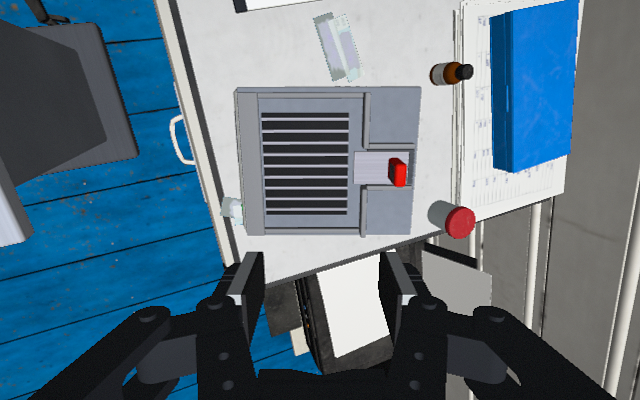

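Run:
```python
import cv2
s=cv2.imread("pics/w1.png")
cv2.imwrite("pics/w1c.png",cv2.resize(s[80:240,230:425],None,fx=4,fy=3.75,interpolation=2))
```

```text
(no output)
```

View pics/w1c.png

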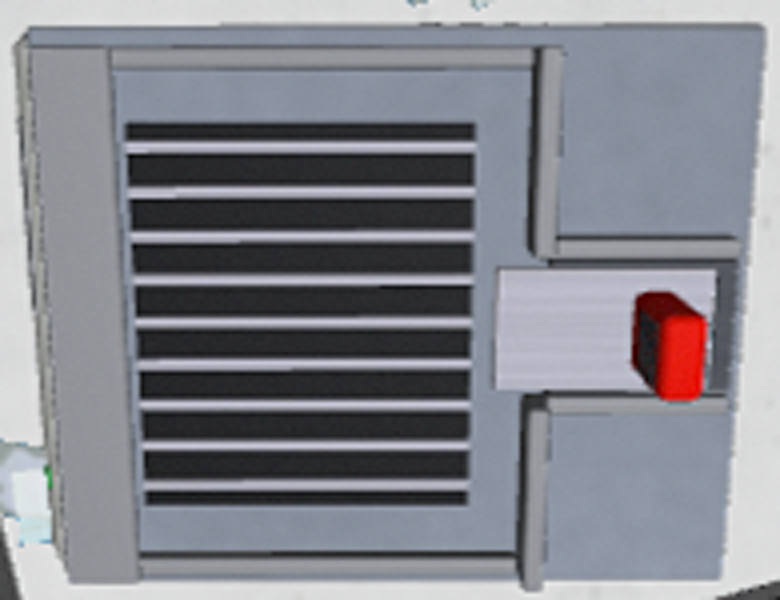

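Run:
```python
from h import *
import rig
w=dict(np.load('w1.npz'));W=np.linalg.inv(w['Tw']@w['tool_from_camera'])
L=np.array([[764,27],[719,580],[112,50],[140,580],[561,48],[541,48],[543,590],[523,590],[685,358],[497,268],[497,388]],float)/[4,3.75]+[230,80]
def pts(c):return [[.126,.086,0],[.126,-.086,0],[-.0485,.08,.016],[-.0485,-.08,.016],[.0685,.08,.022],[.0625,.08,.022],[.0685,-.08,.022],[.0625,-.08,.022],[.092+c,0,.054],[.0485+c,.018,.0143],[.0485+c,-.018,.0143]]
def g(v):
    q=ap(W@seatT(v[0],v[1],v[2],v[4]),pts(v[3]))@w['mtx'].T
    return (q[:,:2]/q[:,2:]-L).ravel()
v0=np.r_[np.load('ext.npy'),0]
for fix in(1,0):
    r=least_squares(lambda u:np.r_[g(u),u[4]*(1e4 if fix else 1)],v0,x_scale=[.1,.1,.1,.01,.01]);print(r.x.round(4),np.round(r.fun[:-1].reshape(-1,2),1).tolist())
    if fix: np.save('ext2.npy',r.x)
v=np.load('ext2.npy');S=seatT(*v[:3]);s=rig.state()
rows(s,down(S,[.092+v[3],0,.08]));rows(s,down(S,[.092+v[3],0,.03]))
```

```text
[ 0.4823 -0.1327 -0.1442  0.0056 -0.    ] [[0.9, -0.8], [0.7, 0.4], [-0.8, -0.7], [-0.0, 1.2], [0.6, -0.6], [-0.2, -0.6], [-0.2, 0.4], [-0.4, 0.4], [0.1, 0.4], [0.3, 0.4], [-0.5, 0.4]]
[ 0.4835 -0.1334 -0.1448  0.0059 -0.0029] [[0.3, -0.2], [0.2, -0.1], [-0.0, -0.2], [0.5, 0.5], [0.4, -0.1], [-0.4, -0.0], [-0.4, -0.3], [-0.6, -0.3], [-0.2, 0.2], [0.5, 0.4], [-0.3, 0.1]]
d [-0.0165  0.3956  0.8429] r [-0.0012 -0.0017 -0.0004]
d [-0.0179  0.3966  1.0929] r [-0.0012 -0.0017 -0.0004]
```

```bash
python3 -m jog '[{"dx":-0.01,"dy":0.398,"dz":0.3,"rx":-0.001,"ry":-0.0015,"rz":0.0},{"dx":-0.017,"dy":0.398,"dz":0.6,"rx":-0.001,"ry":-0.0015,"rz":0.0},{"dx":-0.017,"dy":0.398,"dz":0.8,"rx":-0.001,"ry":-0.0015,"rz":0.0},{"dx":-0.017,"dy":0.398,"dz":0.99,"rx":-0.001,"ry":-0.0015,"rz":0.0},{"dx":-0.017,"dy":0.398,"dz":0.99,"rx":-0.001,"ry":-0.0015,"rz":0.0}]' 60
python3 - <<'E'
from h import *
import rig
v=np.load('ext2.npy');S=seatT(*v[:3]);s=rig.state()
rows(s,down(S,[.092+v[3],0,.03]))
E
python3 -m jog '[{"dx":0.0,"dy":0.0,"dz":0.1,"rx":0.0,"ry":0.0,"rz":0.0},{"dx":0.0,"dy":0.0,"dz":0.1,"rx":0.0,"ry":0.0,"rz":0.0}]' 60
python3 -m jog '[{"dx":0.0,"dy":0.0,"dz":0.0,"rx":0.0,"ry":0.0,"rz":0.0},{"dx":0.0,"dy":0.0,"dz":0.0,"rx":0.0,"ry":0.0,"rz":0.0},{"dx":0.0,"dy":0.0,"dz":0.0,"rx":0.0,"ry":0.0,"rz":0.0},{"dx":0.0,"dy":0.0,"dz":0.0,"rx":0.0,"ry":0.0,"rz":0.0},{"dx":0.0,"dy":0.0,"dz":0.0,"rx":0.0,"ry":0.0,"rz":0.0}]' 0
```

```text
time_s: 3.3
eef_pos: [0.5318, -0.1364, 0.1388]
tcp_rot: [0.128, 0.744, 0.646, 0.113]
wrist_force: [0.2, 0.2, 1.0]
opening: 0.6
grip_force: 0.0
d [-0.0176  0.0069  0.0921] r [-0.0018 -0.0013  0.001 ]
time_s: 3.55
eef_pos: [0.5392, -0.1387, 0.1238]
tcp_rot: [0.131, 0.744, 0.645, 0.114]
wrist_force: [-1.2, -0.4, 1.1]
opening: 0.6
grip_force: 0.0
time_s: 4.18
eef_pos: [0.5394, -0.1395, 0.1239]
tcp_rot: [0.131, 0.744, 0.645, 0.114]
wrist_force: [-6.8, 2.6, 9.9]
opening: 0.128
grip_force: 59.8
```

```bash
python3 -m jog '[{"dx":0.0,"dy":0.04,"dz":0.0,"rx":0.0,"ry":0.0,"rz":0.0},{"dx":0.0,"dy":0.085,"dz":0.0,"rx":0.0,"ry":0.0,"rz":0.0},{"dx":0.0,"dy":0.085,"dz":0.0,"rx":0.0,"ry":0.0,"rz":0.0},{"dx":0.0,"dy":0.085,"dz":0.0,"rx":0.0,"ry":0.0,"rz":0.0}]' 0; python3 -m jog '[{"dx":0.0,"dy":0.0,"dz":0.0,"rx":0.0,"ry":0.0,"rz":0.0},{"dx":0.0,"dy":0.0,"dz":0.0,"rx":0.0,"ry":0.0,"rz":0.0},{"dx":0.0,"dy":0.0,"dz":0.0,"rx":0.0,"ry":0.0,"rz":0.0}]' 50
python3 -m jog '[{"dx":0.0,"dy":0.0,"dz":-0.3,"rx":0.0,"ry":0.0,"rz":0.0},{"dx":0.0,"dy":-0.2,"dz":-0.5,"rx":0.0,"ry":0.0,"rz":0.0},{"dx":0.3,"dy":-0.5,"dz":-0.6,"rx":0.05,"ry":0.0,"rz":0.0},{"dx":0.5,"dy":-0.6,"dz":-0.6,"rx":0.1,"ry":0.0,"rz":0.0}]' 50
python3 - <<'E'
from h import *
import rig
p=np.load('plate.npy');P=plateT(*p);s=rig.state()
rows(s,down(P,[0,0,.2]))
E
```

```text
time_s: 4.68
eef_pos: [0.5558, -0.1418, 0.13]
tcp_rot: [0.132, 0.744, 0.645, 0.115]
wrist_force: [-0.8, 1.5, 8.8]
opening: 0.126
grip_force: 59.4
time_s: 5.05
eef_pos: [0.555, -0.1417, 0.1285]
tcp_rot: [0.131, 0.744, 0.645, 0.114]
wrist_force: [-0.2, 0.4, 0.0]
opening: 0.5
grip_force: 0.0
time_s: 5.55
eef_pos: [0.4179, -0.0261, 0.2025]
tcp_rot: [0.013, 0.757, 0.654, 0.01]
wrist_force: [1.6, 0.5, -0.4]
opening: 0.501
grip_force: 0.0
d [0.7403 0.2027 0.0187] r [ 0.0105  0.0015 -0.0696]
```

```bash
python3 -m jog '[{"dx":0.25,"dy":0.07,"dz":0.0,"rx":0.01,"ry":0.0,"rz":-0.03},{"dx":0.5,"dy":0.14,"dz":0.0,"rx":0.01,"ry":0.0,"rz":-0.07},{"dx":0.74,"dy":0.203,"dz":0.0,"rx":0.01,"ry":0.0015,"rz":-0.07},{"dx":0.74,"dy":0.203,"dz":0.0,"rx":0.0105,"ry":0.0015,"rz":-0.07},{"dx":0.74,"dy":0.203,"dz":0.0,"rx":0.0105,"ry":0.0015,"rz":-0.07}]' 60
python3 - <<'E'
from h import *
import rig
s=rig.state();f=rig.grab_frame("wrist");np.savez('w2.npz',Tw=tool(s),**f)
im=f["image"][:,:,::-1].copy()
P=plateT(*np.load('plate.npy'))
rows(s,down(P,[0,0,.02]))
M=np.linalg.inv(tool(s)@f['tool_from_camera'])@P
for Q in([.06,.07,.006],[.06,-.07,.006],[-.06,-.07,.006],[-.06,.07,.006],[.006,.035,.047],[.006,-.035,.047],[-.006,-.035,.047],[-.006,.035,.047]):
    q=f['mtx']@ap(M,[Q])[0];q=q[:2]/q[2];print(Q,q.round(1));cv2.circle(im,(int(round(q[0])),int(round(q[1]))),1,(0,255,0),-1)
cv2.imwrite("pics/w2.png",im)
E
```

```text
time_s: 6.18
eef_pos: [0.4803, 0.1145, 0.2022]
tcp_rot: [-0.0, 0.679, 0.734, 0.001]
wrist_force: [-0.7, 0.5, -0.9]
opening: 0.6
grip_force: 0.0
d [-6.000e-04 -4.300e-03  9.111e-01] r [ 0.0003 -0.0004  0.0017]
[0.06, 0.07, 0.006] [385.  101.6]
[0.06, -0.07, 0.006] [377.3 239.1]
[-0.06, -0.07, 0.006] [263.9 238.7]
[-0.06, 0.07, 0.006] [257.4 101. ]
[0.006, 0.035, 0.047] [328.1 144.6]
[0.006, -0.035, 0.047] [327.3 221.4]
[-0.006, -0.035, 0.047] [314.2 221.3]
[-0.006, 0.035, 0.047] [314.1 144.6]
```

View pics/w2.png

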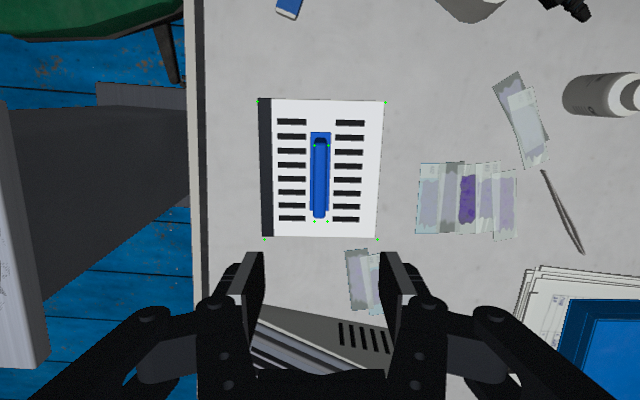

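```bash
python3 -m jog '[{"dx":0.012,"dy":-0.004,"dz":0.3,"rx":0.0,"ry":0.0,"rz":0.0},{"dx":0.012,"dy":-0.004,"dz":0.6,"rx":0.0,"ry":0.0,"rz":0.0},{"dx":0.012,"dy":-0.004,"dz":0.8,"rx":0.0,"ry":0.0,"rz":0.0},{"dx":0.012,"dy":-0.004,"dz":0.93,"rx":0.0,"ry":0.0,"rz":0.0},{"dx":0.012,"dy":-0.004,"dz":0.93,"rx":0.0,"ry":0.0,"rz":0.0},{"dx":0.012,"dy":-0.004,"dz":0.93,"rx":0.0,"ry":0.0,"rz":0.0}]' 60;  python3 -m jog '[{"dx":0.0,"dy":0.0,"dz":0.0,"rx":0.0,"ry":0.0,"rz":0.0},{"dx":0.0,"dy":0.0,"dz":0.0,"rx":0.0,"ry":0.0,"rz":0.0},{"dx":0.0,"dy":0.0,"dz":0.0,"rx":0.0,"ry":0.0,"rz":0.0},{"dx":0.0,"dy":0.0,"dz":0.0,"rx":0.0,"ry":0.0,"rz":0.0},{"dx":0.0,"dy":0.0,"dz":0.0,"rx":0.0,"ry":0.0,"rz":0.0}]' 0
python3 - <<'E'
from h import *
import rig
s=rig.state();p=np.load('plate.npy');p[1]+=.0024;P=plateT(*p)
G=np.linalg.inv(tool(s))@P;print(G.round(4).tolist())
# snap: fingers square the rib: x centre, yaw
np.save('G0.npy',G)
E
```

```text
time_s: 6.98
eef_pos: [0.4804, 0.1168, 0.0178]
tcp_rot: [0.001, 0.679, 0.734, 0.002]
wrist_force: [0.7, -0.2, -0.1]
opening: 0.601
grip_force: 0.0
time_s: 7.6
eef_pos: [0.4803, 0.1174, 0.0174]
tcp_rot: [0.0, 0.679, 0.734, 0.002]
wrist_force: [-1.2, -0.9, 7.8]
opening: 0.132
grip_force: 59.5
[[-0.0051, 1.0, 0.0015, -0.0004], [1.0, 0.0051, 0.003, -0.0008], [0.003, 0.0015, -1.0, 0.0174], [0.0, 0.0, 0.0, 1.0]]
```

```bash
python3 -m jog '[{"dx":0.0,"dy":0.0,"dz":-0.2,"rx":0.0,"ry":0.0,"rz":0.0},{"dx":0.0,"dy":0.0,"dz":-0.45,"rx":0.0,"ry":0.0,"rz":0.0},{"dx":0.0,"dy":0.0,"dz":-0.7,"rx":0.0,"ry":0.0,"rz":0.0},{"dx":0.0,"dy":0.0,"dz":-0.95,"rx":0.0,"ry":0.0,"rz":0.0},{"dx":0.0,"dy":0.0,"dz":-0.95,"rx":0.0,"ry":0.0,"rz":0.0},{"dx":0.0,"dy":0.0,"dz":-0.95,"rx":0.0,"ry":0.0,"rz":0.0}]' 0
cat >> h.py <<'E'
def goal(xe,ze,th,y=0):  # tool pose: lower steel corner at (xe,ze) mm in seat, tilt th deg
    v=np.load('ext2.npy');S=seatT(*v[:3]);t=np.deg2rad(th)
    p=np.array([xe,y,ze])/1e3+.06*np.array([np.cos(t),0,np.sin(t)])+.0174*np.array([-np.sin(t),0,np.cos(t)])
    return down(S,p,t)
def where(s):
    v=np.load('ext2.npy');S=seatT(*v[:3]);D=np.linalg.inv(S)@tool(s)@np.linalg.inv(down(np.eye(4),[0,0,.0174]))
    e=ap(D,[[-.06,0,0],[-.06,0,.003],[0,0,.03]])*1e3
    print('corner',e[0].round(1),'steel',e[1].round(1),'grip',e[2].round(1),'rotvec deg',np.rad2deg(Ro.from_matrix(D[:3,:3]).as_rotvec()).round(2),'F seat',(S[:3,:3].T@s['wrist_force']).round(1))
E
python3 - <<'E'
from h import *
import rig
s=rig.state();where(s)
rows(s,goal(-35,80,13))
E
```

```text
time_s: 8.35
eef_pos: [0.4791, 0.117, 0.2056]
tcp_rot: [-0.0, 0.679, 0.734, 0.001]
wrist_force: [-0.4, 0.5, -2.3]
opening: 0.132
grip_force: 59.2
corner [-25.  233.5 145.2] steel [-24.  233.5 148. ] grip [ 40.3 246.6 153.4] rotvec deg [ 2.31 19.89 12.58] F seat [-1.2  0.4 -2. ]
d [-1.1979 -0.2952  0.172 ] r [-0.1824 -0.0209  0.0686]
```

```bash
python3 -m jog '[{"dx":-0.2,"dy":-0.08,"dz":0.0,"rx":-0.03,"ry":0.0,"rz":0.01},{"dx":-0.45,"dy":-0.15,"dz":0.0,"rx":-0.07,"ry":-0.01,"rz":0.03},{"dx":-0.7,"dy":-0.22,"dz":0.0,"rx":-0.12,"ry":-0.015,"rz":0.05},{"dx":-0.95,"dy":-0.29,"dz":0.0,"rx":-0.17,"ry":-0.02,"rz":0.069},{"dx":-0.97,"dy":-0.295,"dz":0.05,"rx":-0.182,"ry":-0.021,"rz":0.069},{"dx":-0.97,"dy":-0.295,"dz":0.05,"rx":-0.182,"ry":-0.021,"rz":0.069},{"dx":-0.97,"dy":-0.295,"dz":0.05,"rx":-0.182,"ry":-0.021,"rz":0.069}]' 0
python3 - <<'E'
from h import *
import rig
s=rig.state();where(s)
rows(s,goal(-35,40,13))
E
```

```text
time_s: 9.22
eef_pos: [0.4358, -0.0806, 0.1957]
tcp_rot: [0.214, 0.726, 0.627, 0.185]
wrist_force: [0.2, -0.2, -1.5]
opening: 0.131
grip_force: 59.3
corner [-35.6  44.9 106.9] steel [-36.3  44.9 109.8] grip [ 16.2  44.9 149.5] rotvec deg [ -0.   -12.86  -0.07] F seat [-0.3 -0.1 -1.5]
d [-0.2244 -0.0714  0.3259] r [-0.0008  0.0001 -0.0004]
```

```bash
python3 -m jog '[{"dx":-0.15,"dy":-0.035,"dz":0.05,"rx":0.0,"ry":0.0,"rz":0.0},{"dx":-0.22,"dy":-0.07,"dz":0.2,"rx":-0.001,"ry":0.0,"rz":0.0},{"dx":-0.224,"dy":-0.071,"dz":0.326,"rx":-0.001,"ry":0.0,"rz":0.0},{"dx":-0.224,"dy":-0.071,"dz":0.326,"rx":-0.001,"ry":0.0,"rz":0.0},{"dx":-0.224,"dy":-0.071,"dz":0.326,"rx":-0.001,"ry":0.0,"rz":0.0}]' 0
python3 - <<'E'
from h import *
import rig
s=rig.state();where(s)
f=rig.grab_frame("wrist");np.savez('w3.npz',Tw=tool(s),**f)
im=f["image"][:,:,::-1].copy()
v=np.load('ext2.npy');S=seatT(*v[:3]);C=np.linalg.inv(tool(s)@f['tool_from_camera'])
Pm=tool(s)@np.linalg.inv(down(np.eye(4),[0,0,.0174]))
for M,Q in((Pm,[.06,.07,.006]),(Pm,[.06,-.07,.006]),(Pm,[-.06,-.07,.006]),(Pm,[-.06,.07,.006]),(Pm,[.006,.035,.047]),(S,[-.0485,.08,.016]),(S,[-.0485,-.08,.016]),(S,[.0625,.08,.022]),(S,[.0625,-.08,.022]),(S,[.126,.086,0]),(S,[.115,0,.054])):
    q=f['mtx']@ap(C@M,[Q])[0];q=q[:2]/q[2];print(Q,q.round(1));cv2.circle(im,(int(round(q[0])),int(round(q[1]))),1,(0,255,0) if M is Pm else(255,0,255),-1)
cv2.imwrite("pics/w3.png",cv2.resize(im[60:320,160:480],None,fx=2.3,fy=2.3,interpolation=2))
rows(s,goal(-45,7,13))
E
```

```text
time_s: 9.85
eef_pos: [0.453, -0.1281, 0.1343]
tcp_rot: [0.216, 0.725, 0.627, 0.187]
wrist_force: [-0.4, -0.4, -2.5]
opening: 0.129
grip_force: 59.3
corner [-34.1   0.4  40.7] steel [-34.8   0.4  43.6] grip [17.5  0.4 83.6] rotvec deg [ 2.000e-02 -1.313e+01  1.000e-02] F seat [-1.2 -0.4 -2.2]
[0.06, 0.07, 0.006] [462.8 107.8]
[0.06, -0.07, 0.006] [432.2 371.6]
[-0.06, -0.07, 0.006] [213.8 371.8]
[-0.06, 0.07, 0.006] [183.9 108. ]
[0.006, 0.035, 0.047] [341.3 216.7]
[-0.0485, 0.08, 0.016] [162.5  86. ]
[-0.0485, -0.08, 0.016] [196.8 352.8]
[0.0625, 0.08, 0.022] [377.1  86.8]
[0.0625, -0.08, 0.022] [366.1 332.5]
[0.126, 0.086, 0] [457.1  78.2]
[0.115, 0, 0.054] [479.1 235.1]
d [-0.002  -0.0911  0.1525] r [ 0.0007 -0.0001  0.    ]
```

View pics/w3.png

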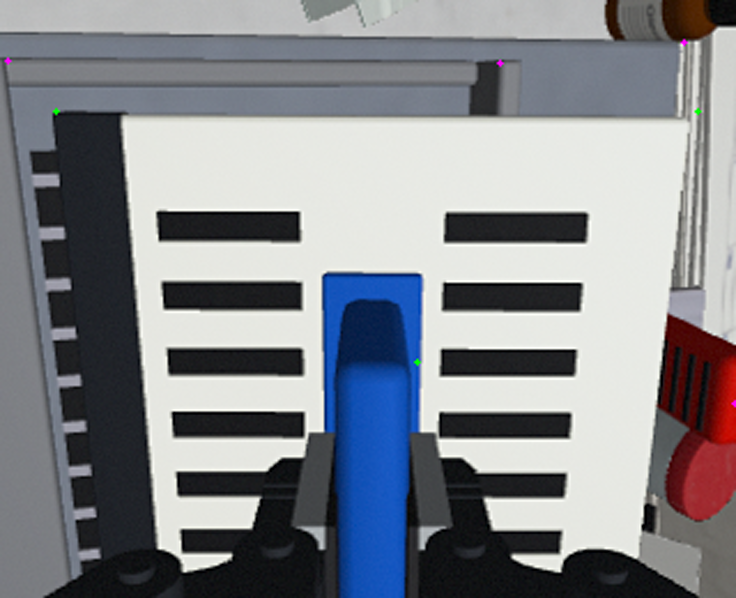

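Run:
```python
from h import *
w=dict(np.load('w3.npz'));C=np.linalg.inv(w['tool_from_camera'])@np.linalg.inv(down(np.eye(4),[0,0,.0174]))
L=np.array([[55,112],[122,115],[687,119]])/2.3+[160,60]
Q=[[-.06,.07,.006],[-.047,.07,.006],[.06,.07,.006]]
def g(u):
    A=T(Ro.from_euler('yzx',[-u[0],u[4],u[5]]).as_matrix(),u[1:4])
    q=ap(C@A,Q)@w['mtx'].T;r=(q[:,:2]/q[:,2:]-L).ravel()
    return np.r_[r,u[1:4]/.002,u[4:]/.01,u[0]/.1]
r=least_squares(g,np.zeros(6),x_scale=[.1,.01,.01,.01,.1,.1]);print('pitch deg',np.rad2deg(r.x[0]),'shift mm',r.x[1:4]*1e3,'yaw,roll',np.rad2deg(r.x[4:]),r.fun[:6].round(1))
```

```text
pitch deg 0.840001919292839 shift mm [-1.56937172 -1.12009583 -1.49547265] yaw,roll [-0.41252062 -0.13222649] [-0.3  0.7  0.2 -0.4  0.3 -0.3]
```

Run:
```python
from h import *
import rig
s=rig.state();rows(s,goal(-41,8,16,.5))
```

```text
d [ 0.0016 -0.0765  0.1377] r [-0.0156  0.0001  0.    ]
```

```bash
python3 -m jog '[{"dx":0.0,"dy":-0.04,"dz":0.04,"rx":-0.0156,"ry":0.0,"rz":0.0},{"dx":0.0,"dy":-0.0765,"dz":0.1,"rx":-0.0156,"ry":0.0,"rz":0.0},{"dx":0.0016,"dy":-0.0765,"dz":0.1377,"rx":-0.0156,"ry":0.0,"rz":0.0},{"dx":0.0016,"dy":-0.0765,"dz":0.1377,"rx":-0.0156,"ry":0.0,"rz":0.0}]' 0
python3 - <<'E'
from h import *
import rig
s=rig.state();where(s);rows(s,goal(-41,3,16,.5));rows(s,goal(-41,0,16,.5))
E
```

```text
time_s: 10.4
eef_pos: [0.4553, -0.1287, 0.102]
tcp_rot: [0.233, 0.72, 0.622, 0.202]
wrist_force: [0.1, -0.3, -0.9]
opening: 0.131
grip_force: 59.3
corner [-41.4   0.2   7. ] steel [-42.2   0.2   9.9] grip [ 8.1  0.1 52.3] rotvec deg [-1.000e-02 -1.591e+01 -6.000e-02] F seat [-0.2 -0.3 -0.9]
d [ 0.0019 -0.0037  0.0195] r [-0.0005  0.0001 -0.0003]
d [ 0.0019 -0.0078  0.0339] r [-0.0005  0.0001 -0.0003]
```

Now down in small steps, watching the force.

```bash
W='from h import *
import rig
where(rig.state())'
python3 -m jog '[{"dx":0.002,"dy":-0.002,"dz":0.01,"rx":0.0,"ry":0.0,"rz":0.0},{"dx":0.002,"dy":-0.0037,"dz":0.0195,"rx":0.0,"ry":0.0,"rz":0.0},{"dx":0.002,"dy":-0.0037,"dz":0.0195,"rx":0.0,"ry":0.0,"rz":0.0}]' 0; python3 -c "$W"
python3 -m jog '[{"dx":0.0,"dy":-0.001,"dz":0.005,"rx":0.0,"ry":0.0,"rz":0.0},{"dx":0.0,"dy":-0.001,"dz":0.005,"rx":0.0,"ry":0.0,"rz":0.0}]' 0;python3 -c "$W"
python3 -m jog '[{"dx":0.0,"dy":-0.001,"dz":0.005,"rx":0.0,"ry":0.0,"rz":0.0},{"dx":0.0,"dy":-0.001,"dz":0.005,"rx":0.0,"ry":0.0,"rz":0.0}]' 0;python3 -c "$W"
```

```text
time_s: 10.78
eef_pos: [0.4567, -0.1286, 0.0986]
tcp_rot: [0.234, 0.72, 0.622, 0.202]
wrist_force: [0.7, -0.3, -1.7]
opening: 0.127
grip_force: 59.3
corner [-41.2   0.5   3.3] steel [-42.1   0.5   6.2] grip [ 8.2  0.4 48.6] rotvec deg [ -0.03 -15.96  -0.07] F seat [ 0.1 -0.2 -1.8]
time_s: 11.02
eef_pos: [0.457, -0.1286, 0.0977]
tcp_rot: [0.234, 0.72, 0.622, 0.202]
wrist_force: [-0.6, -0.4, -2.6]
opening: 0.129
grip_force: 59.3
corner [-41.2   0.4   2.3] steel [-42.    0.5   5.1] grip [ 8.2  0.4 47.6] rotvec deg [ -0.04 -15.97  -0.08] F seat [-1.4 -0.5 -2.3]
time_s: 11.28
eef_pos: [0.4576, -0.1288, 0.0969]
tcp_rot: [0.234, 0.72, 0.622, 0.202]
wrist_force: [-1.9, 0.9, 2.4]
opening: 0.129
grip_force: 59.9
corner [-40.9   0.4   1.4] steel [-41.8   0.4   4.2] grip [ 8.5  0.3 46.7] rotvec deg [ -0.04 -15.99  -0.07] F seat [-1.1  0.6  2.9]
```

Run:
```python
from h import *
import rig
s=rig.state()
for a in((-46,2.3,15),(-51,2.3,14),(-55,2.3,12.5),(-58,2.3,11)):rows(s,goal(*a,.7))
```

```text
d [ 0.0018 -0.0216 -0.0063] r [ 0.0055  0.0003 -0.0004]
d [ 0.0018 -0.0443 -0.0079] r [ 0.011   0.0003 -0.0004]
d [ 0.0018 -0.0616 -0.0055] r [ 0.0194  0.0003 -0.0004]
d [ 0.0018 -0.0743 -0.0016] r [ 0.0277  0.0003 -0.0004]
```

```bash
W='from h import *
import rig
s=rig.state()
where(s)
for a in((-58,2.3,11),(-60,2,10),(-61,2,9)):rows(s,goal(*a,.7))'
python3 -m jog '[{"dx":0.002,"dy":-0.01,"dz":-0.004,"rx":0.003,"ry":0.0,"rz":0.0},{"dx":0.002,"dy":-0.022,"dz":-0.0063,"rx":0.0055,"ry":0.0,"rz":0.0},{"dx":0.002,"dy":-0.034,"dz":-0.007,"rx":0.008,"ry":0.0,"rz":0.0},{"dx":0.002,"dy":-0.0443,"dz":-0.008,"rx":0.011,"ry":0.0,"rz":0.0},{"dx":0.002,"dy":-0.0443,"dz":-0.008,"rx":0.011,"ry":0.0,"rz":0.0}]' 0; python3 -c "$W"
```

```text
time_s: 11.9
eef_pos: [0.4495, -0.1271, 0.0928]
tcp_rot: [0.221, 0.724, 0.625, 0.191]
wrist_force: [-0.1, -0.9, -1.5]
opening: 0.127
grip_force: 59.4
corner [-51.2   0.9   2.2] steel [-52.    0.9   5.1] grip [-0.3  0.8 45.8] rotvec deg [ -0.03 -13.97  -0.07] F seat [-0.5 -0.9 -1.4]
d [-0.0006 -0.0286  0.0071] r [ 0.0165  0.0002 -0.0004]
d [-0.0006 -0.0375  0.0114] r [ 0.0221  0.0002 -0.0004]
d [-0.0006 -0.0412  0.0155] r [ 0.0276  0.0002 -0.0004]
```

```bash
W='from h import *
import rig
s=rig.state()
where(s)
for a in((-59.5,2,8),(-60,2,6),(-60,1.5,3),(-60,1.5,0)):rows(s,goal(*a,.7))'
python3 -m jog '[{"dx":0.0,"dy":-0.01,"dz":0.002,"rx":0.006,"ry":0.0,"rz":0.0},{"dx":0.0,"dy":-0.019,"dz":0.0045,"rx":0.011,"ry":0.0,"rz":0.0},{"dx":0.0,"dy":-0.0286,"dz":0.007,"rx":0.0165,"ry":0.0,"rz":0.0},{"dx":0.0,"dy":-0.0355,"dz":0.0105,"rx":0.0215,"ry":0.0,"rz":0.0},{"dx":0.0,"dy":-0.0355,"dz":0.0105,"rx":0.0215,"ry":0.0,"rz":0.0},{"dx":0.0,"dy":-0.0355,"dz":0.0105,"rx":0.0215,"ry":0.0,"rz":0.0}]' 0; python3 -c "$W"
```

```text
time_s: 12.65
eef_pos: [0.4449, -0.1264, 0.0871]
tcp_rot: [0.197, 0.731, 0.631, 0.17]
wrist_force: [-0.5, 0.1, -1.8]
opening: 0.128
grip_force: 59.3
corner [-59.6   0.9   2.1] steel [-60.1   0.9   5.1] grip [-5.8  0.9 42.2] rotvec deg [ -0.03 -10.12  -0.07] F seat [-1.1 -0.  -1.6]
d [-0.0009  0.0032  0.0119] r [ 0.0118  0.0002 -0.0004]
d [-0.0008  0.0032  0.022 ] r [ 0.0229  0.0002 -0.0004]
d [-0.0008  0.0058  0.0406] r [ 0.0396  0.0002 -0.0004]
d [-0.0008  0.0079  0.0568] r [ 0.0562  0.0002 -0.0004]
```

```bash
W='from h import *
import rig
s=rig.state()
where(s)
for a in((-60,1.5,1),(-60,1.5,0),(-60,1.0,-1)):rows(s,goal(*a,.7))'
python3 -m jog '[{"dx":-0.001,"dy":0.003,"dz":0.006,"rx":0.006,"ry":0.0,"rz":0.0},{"dx":-0.001,"dy":0.003,"dz":0.012,"rx":0.0118,"ry":0.0,"rz":0.0},{"dx":-0.001,"dy":0.0032,"dz":0.017,"rx":0.0175,"ry":0.0,"rz":0.0},{"dx":-0.001,"dy":0.0032,"dz":0.022,"rx":0.0229,"ry":0.0,"rz":0.0},{"dx":-0.001,"dy":0.0045,"dz":0.031,"rx":0.031,"ry":0.0,"rz":0.0},{"dx":-0.001,"dy":0.0058,"dz":0.0406,"rx":0.0396,"ry":0.0,"rz":0.0},{"dx":-0.001,"dy":0.0058,"dz":0.0406,"rx":0.0396,"ry":0.0,"rz":0.0}]' 0; python3 -c "$W"
```

```text
time_s: 13.52
eef_pos: [0.4503, -0.1275, 0.0807]
tcp_rot: [0.151, 0.741, 0.641, 0.13]
wrist_force: [0.2, -0.5, 1.2]
opening: 0.13
grip_force: 59.7
corner [-59.6   0.6   1.5] steel [-59.7   0.6   4.5] grip [-1.2  0.6 34.5] rotvec deg [-0.02 -2.96 -0.06] F seat [ 0.6 -0.5  1.1]
d [0.0006 0.0008 0.01  ] r [ 0.0109  0.0001 -0.0003]
d [0.0006 0.0021 0.0153] r [ 0.0164  0.0001 -0.0003]
d [0.0006 0.0031 0.0232] r [ 0.022   0.0001 -0.0003]
```

```bash
W='from h import *
import rig
s=rig.state()
where(s)
for a in((-60,1.5,0),(-60,1.2,-.5),(-60,1.0,-1)):rows(s,goal(*a,.7))'
python3 -m jog '[{"dx":0.0,"dy":0.001,"dz":0.005,"rx":0.0055,"ry":0.0,"rz":0.0},{"dx":0.0,"dy":0.001,"dz":0.01,"rx":0.011,"ry":0.0,"rz":0.0},{"dx":0.0,"dy":0.002,"dz":0.0153,"rx":0.0164,"ry":0.0,"rz":0.0},{"dx":0.0,"dy":0.002,"dz":0.0153,"rx":0.0164,"ry":0.0,"rz":0.0}]' 0; python3 -c "$W"
```

```text
time_s: 14.02
eef_pos: [0.4515, -0.1277, 0.0781]
tcp_rot: [0.131, 0.745, 0.644, 0.113]
wrist_force: [-3.7, 0.1, 4.4]
opening: 0.133
grip_force: 60.3
corner [-60.2   0.6   1.7] steel [-60.2   0.6   4.7] grip [-0.2  0.6 31.7] rotvec deg [-0.03  0.01 -0.07] F seat [-2.  -0.5  5.4]
d [0.0007 0.0012 0.0008] r [-0.      0.0002 -0.0004]
d [0.0007 0.002  0.0049] r [ 0.0027  0.0002 -0.0004]
d [0.0007 0.0027 0.0085] r [ 0.0055  0.0002 -0.0004]
```

```bash
W='from h import *
import rig
s=rig.state()
where(s)'
python3 -m jog '[{"dx":0.0,"dy":0.001,"dz":0.004,"rx":0.002,"ry":0.0,"rz":0.0},{"dx":0.0,"dy":0.001,"dz":0.004,"rx":0.002,"ry":0.0,"rz":0.0},{"dx":0.0,"dy":0.001,"dz":0.004,"rx":0.002,"ry":0.0,"rz":0.0}]' 0; python3 -c "$W"
python3 -m jog '[{"dx":0.0,"dy":0.0,"dz":0.0,"rx":0.0,"ry":0.0,"rz":0.0},{"dx":0.0,"dy":0.0,"dz":0.0,"rx":0.0,"ry":0.0,"rz":0.0},{"dx":0.0,"dy":0.0,"dz":0.0,"rx":0.0,"ry":0.0,"rz":0.0},{"dx":0.0,"dy":0.0,"dz":0.0,"rx":0.0,"ry":0.0,"rz":0.0}]' 45; python3 -c "$W"
python3 -m jog '[{"dx":0.0,"dy":0.0,"dz":-0.15,"rx":0.0,"ry":0.0,"rz":0.0},{"dx":0.0,"dy":0.0,"dz":-0.4,"rx":0.0,"ry":0.0,"rz":0.0},{"dx":0.0,"dy":0.0,"dz":-0.7,"rx":0.0,"ry":0.0,"rz":0.0},{"dx":0.0,"dy":0.0,"dz":-0.9,"rx":0.0,"ry":0.0,"rz":0.0},{"dx":0.0,"dy":0.0,"dz":-0.9,"rx":0.0,"ry":0.0,"rz":0.0}]' 45
python3 - <<'E'
from h import *
import rig
s=rig.state();f=rig.grab_frame("wrist")
im=f["image"][:,:,::-1].copy()
v=np.load('ext2.npy');S=seatT(*v[:3]);C=np.linalg.inv(tool(s)@f['tool_from_camera'])
for Q in([-.0485,.08,.016],[-.0485,-.08,.016],[.0625,.08,.022],[.0625,-.08,.022],[.0585,.07,.006],[.0585,-.07,.006],[.115,0,.054]):
    q=f['mtx']@ap(C@S,[Q])[0];q=q[:2]/q[2];print(Q,q.round(1));cv2.circle(im,(int(round(q[0])),int(round(q[1]))),1,(0,255,0),-1)
cv2.imwrite("pics/w4.png",cv2.resize(im[60:280,200:450],None,fx=2.7,fy=2.7,interpolation=2))
for z in(.09,.03):rows(s,down(S,[.115,0,z]))
E
```

```text
time_s: 14.4
eef_pos: [0.4516, -0.1277, 0.078]
tcp_rot: [0.129, 0.745, 0.644, 0.111]
wrist_force: [-22.5, 3.4, 22.9]
opening: 0.126
grip_force: 64.0
corner [-60.4   0.6   1.9] steel [-60.3   0.6   4.9] grip [-0.2  0.6 31.5] rotvec deg [-0.04  0.35 -0.06] F seat [-13.6   0.2  29.3]
time_s: 14.9
eef_pos: [0.4519, -0.1277, 0.0773]
tcp_rot: [0.129, 0.746, 0.644, 0.112]
wrist_force: [-0.0, -0.2, 0.7]
opening: 0.45
grip_force: 0.0
corner [-60.3   0.7   1.1] steel [-60.3   0.7   4.1] grip [-0.2  0.6 30.8] rotvec deg [-0.02  0.33 -0.08] F seat [ 0.2 -0.2  0.6]
time_s: 15.52
eef_pos: [0.3921, -0.1194, 0.2499]
tcp_rot: [0.132, 0.745, 0.644, 0.112]
wrist_force: [-0.1, -1.1, -1.1]
opening: 0.448
grip_force: 0.0
[-0.0485, 0.08, 0.016] [265.8  89.3]
[-0.0485, -0.08, 0.016] [273.4 251.4]
[0.0625, 0.08, 0.022] [390.4  89. ]
[0.0625, -0.08, 0.022] [381.4 253.8]
[0.0585, 0.07, 0.006] [382.3 100.4]
[0.0585, -0.07, 0.006] [375.6 238.5]
[0.115, 0, 0.054] [453.  185.8]
d [0.001  0.5646 0.5544] r [-0.0002  0.0009 -0.0003]
d [0.0018 0.5649 0.8544] r [-0.0002  0.0009 -0.0003]
```

View pics/w4.png

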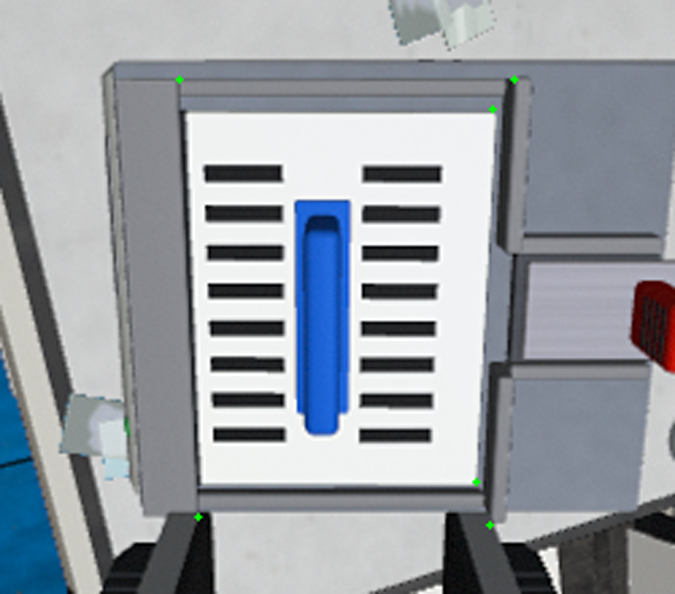

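The view shows the plate flat in the pocket. Its far edge is on the predicted markers (zoomed px 493,110 / 476,482), the steel strip is hidden under the lip, and the catch is clear. Next I close the catch.

```bash
python3 -m jog '[{"dx":0.0,"dy":0.3,"dz":0.0,"rx":0.0,"ry":0.0,"rz":0.0},{"dx":0.0,"dy":0.55,"dz":0.2,"rx":0.0,"ry":0.0,"rz":0.0},{"dx":0.001,"dy":0.565,"dz":0.5,"rx":0.0,"ry":0.001,"rz":0.0},{"dx":0.002,"dy":0.565,"dz":0.75,"rx":0.0,"ry":0.001,"rz":0.0},{"dx":0.002,"dy":0.565,"dz":0.854,"rx":0.0,"ry":0.001,"rz":0.0},{"dx":0.002,"dy":0.565,"dz":0.854,"rx":0.0,"ry":0.001,"rz":0.0}]' 60; python3 -m jog '[{"dx":0.0,"dy":0.0,"dz":0.0,"rx":0.0,"ry":0.0,"rz":0.0},{"dx":0.0,"dy":0.0,"dz":0.0,"rx":0.0,"ry":0.0,"rz":0.0},{"dx":0.0,"dy":0.0,"dz":0.0,"rx":0.0,"ry":0.0,"rz":0.0},{"dx":0.0,"dy":0.0,"dz":0.0,"rx":0.0,"ry":0.0,"rz":0.0},{"dx":0.0,"dy":0.0,"dz":0.0,"rx":0.0,"ry":0.0,"rz":0.0}]' 0
python3 - <<'E'
from h import *
import rig
v=np.load('ext2.npy');S=seatT(*v[:3]);s=rig.state();print(ap(np.linalg.inv(S),[s['eef_pos']]),S[:3,:3].T@s['wrist_force']);rows(s,down(S,[.093,0,.03]))
E
```

```text
time_s: 16.32
eef_pos: [0.5532, -0.1415, 0.1208]
tcp_rot: [0.126, 0.746, 0.645, 0.112]
wrist_force: [0.8, -0.1, 0.5]
opening: 0.6
grip_force: 0.0
time_s: 16.95
eef_pos: [0.5545, -0.1425, 0.1254]
tcp_rot: [0.129, 0.745, 0.644, 0.113]
wrist_force: [-2.4, 1.3, 7.7]
opening: 0.125
grip_force: 60.2
[[0.11362549 0.00070905 0.02787257]] [0.25475271 0.92840583 8.13701205]
d [-0.0037 -0.1032 -0.0103] r [-0.0011 -0.0007 -0.0004]
```

```bash
W='from h import *
import rig
v=np.load("ext2.npy");S=seatT(*v[:3]);s=rig.state();print(ap(np.linalg.inv(S),[s["eef_pos"]]),S[:3,:3].T@s["wrist_force"])'
python3 -m jog '[{"dx":0.0,"dy":-0.035,"dz":0.0,"rx":0.0,"ry":0.0,"rz":0.0},{"dx":0.0,"dy":-0.07,"dz":0.0,"rx":0.0,"ry":0.0,"rz":0.0},{"dx":0.0,"dy":-0.1,"dz":0.0,"rx":0.0,"ry":0.0,"rz":0.0},{"dx":0.0,"dy":-0.1,"dz":0.0,"rx":0.0,"ry":0.0,"rz":0.0}]' 0; python3 -c "$W"
python3 -m jog '[{"dx":0.0,"dy":-0.008,"dz":0.0,"rx":0.0,"ry":0.0,"rz":0.0},{"dx":0.0,"dy":-0.008,"dz":0.0,"rx":0.0,"ry":0.0,"rz":0.0}]' 0; python3 -c "$W"
```

```text
time_s: 17.45
eef_pos: [0.5353, -0.1397, 0.1182]
tcp_rot: [0.129, 0.745, 0.644, 0.113]
wrist_force: [-5.1, 1.6, 6.8]
opening: 0.133
grip_force: 60.4
[[0.09295395 0.00072936 0.02780485]] [-2.66800933  0.87003242  8.21373   ]
time_s: 17.7
eef_pos: [0.5345, -0.1396, 0.1181]
tcp_rot: [0.129, 0.745, 0.644, 0.114]
wrist_force: [1.0, 0.4, 6.4]
opening: 0.124
grip_force: 59.8
[[0.09218988 0.00068819 0.02792762]] [3.08864287 0.58311852 5.68580801]
```

```bash
W='from h import *
import rig
v=np.load("ext2.npy");S=seatT(*v[:3]);s=rig.state();print(ap(np.linalg.inv(S),[s["eef_pos"]]),S[:3,:3].T@s["wrist_force"])'
python3 -m jog '[{"dx":0.0,"dy":-0.008,"dz":0.0,"rx":0.0,"ry":0.0,"rz":0.0},{"dx":0.0,"dy":-0.008,"dz":0.0,"rx":0.0,"ry":0.0,"rz":0.0}]' 0; python3 -c "$W"
python3 -m jog '[{"dx":0.0,"dy":-0.008,"dz":0.0,"rx":0.0,"ry":0.0,"rz":0.0},{"dx":0.0,"dy":-0.008,"dz":0.0,"rx":0.0,"ry":0.0,"rz":0.0}]' 0; python3 -c "$W"
```

```text
time_s: 17.95
eef_pos: [0.5343, -0.1396, 0.1183]
tcp_rot: [0.131, 0.745, 0.644, 0.114]
wrist_force: [16.5, 0.1, 2.1]
opening: 0.126
grip_force: 58.9
[[0.09203688 0.00065468 0.02816163]] [16.08760477  2.45514593 -3.5840187 ]
time_s: 18.2
eef_pos: [0.534, -0.1396, 0.1184]
tcp_rot: [0.132, 0.745, 0.644, 0.115]
wrist_force: [32.1, -1.5, -3.0]
opening: 0.126
grip_force: 58.8
[[0.09187101 0.00061569 0.02839238]] [ 28.99729387   3.15350964 -13.77919281]
```

```bash
python3 -m jog '[{"dx":0.0,"dy":0.008,"dz":0.0,"rx":0.0,"ry":0.0,"rz":0.0},{"dx":0.0,"dy":0.008,"dz":0.0,"rx":0.0,"ry":0.0,"rz":0.0},{"dx":0.0,"dy":0.008,"dz":0.0,"rx":0.0,"ry":0.0,"rz":0.0},{"dx":0.0,"dy":0.008,"dz":0.0,"rx":0.0,"ry":0.0,"rz":0.0}]' 50;python3 -m jog '[{"dx":0.0,"dy":0.0,"dz":-0.2,"rx":0.0,"ry":0.0,"rz":0.0},{"dx":0.0,"dy":0.0,"dz":-0.45,"rx":0.0,"ry":0.0,"rz":0.0},{"dx":0.0,"dy":-0.3,"dz":-0.7,"rx":0.0,"ry":0.0,"rz":0.0},{"dx":0.0,"dy":-0.4,"dz":-0.9,"rx":0.0,"ry":0.0,"rz":0.0},{"dx":0.0,"dy":-0.4,"dz":-0.9,"rx":0.0,"ry":0.0,"rz":0.0},{"dx":0.0,"dy":-0.4,"dz":-0.9,"rx":0.0,"ry":0.0,"rz":0.0}]' 50
python3 - <<'E'
from h import *
import rig
s=rig.state();f=rig.grab_frame("wrist")
im=f["image"][:,:,::-1].copy()
v=np.load('ext2.npy');S=seatT(*v[:3]);C=np.linalg.inv(tool(s)@f['tool_from_camera'])
for Q in([.0625,.08,.022],[.0585,.07,.006],[.0585,-.07,.006],[.092,0,.054],[.0485,.018,.0143],[.0485,-.018,.0143]):
    q=f['mtx']@ap(C@S,[Q])[0];q=q[:2]/q[2];cv2.circle(im,(int(round(q[0])),int(round(q[1]))),1,(0,255,0),-1)
cv2.imwrite("pics/w5.png",cv2.resize(im[60:280,200:450],None,fx=2.7,fy=2.7,interpolation=2))
E
```

```text
time_s: 18.7
eef_pos: [0.5323, -0.1391, 0.1162]
tcp_rot: [0.128, 0.745, 0.644, 0.113]
wrist_force: [0.0, 0.2, -0.0]
opening: 0.504
grip_force: 0.0
time_s: 19.45
eef_pos: [0.398, -0.1201, 0.2585]
tcp_rot: [0.128, 0.746, 0.644, 0.113]
wrist_force: [1.0, -0.8, -0.6]
opening: 0.503
grip_force: 0.0
```

View pics/w5.png

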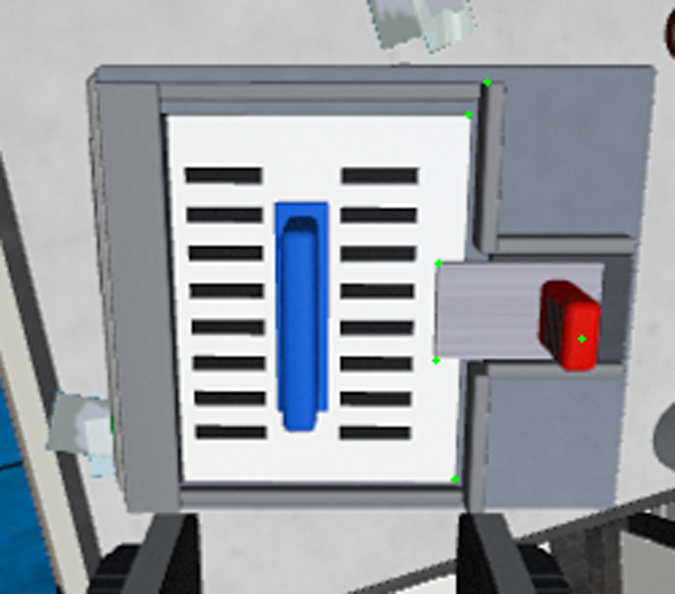

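The tongue lies over the plate with its tip on the home markers (438,263 / 435,360). The plate is flat and the arm is clear.

```bash
python3 -c "
from rig import *
print(job_done())"
```

```text
the job is handed in; nothing more can be done
None
```

The plate lies flat in its seat with its steel edge under the lip, the catch is home over it, the arm is clear, and I handed the job in at about 19.5 s; no verdict came back.

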